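# Turn a gearbox cover over against the tray's sloping end and close up the row

## Robot

A 7-joint arm with a two-finger parallel gripper is mounted at the origin on a cart in front of the work surface, level with it; the furniture and walls round the work are solid. World frame = base frame: x ahead of the robot, y to its left, z up, the work surface at z = 0. Lengths are in m, angles in rad, forces in N, time in s.
With the tool pointing down it reaches from about 0.425 to 0.925 m from the base axis. Payload 6.8 kg.
Tool frame: the origin (TCP) lies on the centre line of the jaws, within the pads' length; the fingertips stand 19 mm ahead of it and the grasp point (between the pads) is the TCP (bot.tcp_to_tips is the distance from the TCP to the fingertips, in m); x points along the fingers, y is the direction in which the jaws open and shut, and the axes are right-handed (so a half turn about x gives the same grasp; the last joint's range is limited). The gripper opens to 85 mm and grips with 20 to 120 N. Pads are 22 mm wide; open, the fingers measure 114 mm over their backs; the gripper's body (76 mm by 85 mm) begins 54 mm behind the grasp point. The pads swing forward as they close: fully open they stand 13 mm farther back than shut.
Start: joints at [1.004, 0.477, 0.022, 1.555, -0.011, 1.109, -0.083], TCP at [0.299, -0.605, 0.25] pointing down, gripper open.
Joint ranges: [-2.96, 2.96], [-0.34, 2.1], [-1.41, 1.46], [0.24, 2.44], [-1.37, 4.51], [0.17, 1.92], [-2.96, 2.96]. Speed limits (rad/s): [2.39, 2.39, 3.14, 3.14, 3.14, 3.14, 3.14].

## Interface

Orientations are given as a unit quaternion [w, x, y, z].
In Python, from station import status, eyes, bot gives the robot as it stands.
- The arm moves only by the tool apply_moves, never from a script. Its arguments are lists of equal length, an entry for each row: "travel": the shift along the tool's x, y, z in cm, a list of three; "turn": the turn, a rotation vector about the tool's x, y, z in rad, a list of three; "grip": the closure, from 0 (fully open) to 1 (shut). In form: {"travel": [[tx, ty, tz], ...], "turn": [[wx, wy, wz], ...], "grip": [grip, ...]}. A call has 1 to 8 rows; each row shifts and turns the pose as measured when the row begins, along the tool's axes as they then stand; what a row does not reach is not made up. A row lasts 1/12 s, in which the tool goes at most 41.7 mm and 7.16 degrees, less where a joint would pass 70% of its speed; a pose out of reach is approached as far as the arm can. A call is refused whole if a number of a shift passes 4.17 or a number of a turn 0.125, either way. A call with a gripper value outside its range is refused whole. The fingers move at their own pace and stop on an object; "newtons" is the grip in N (left out, the last holds). Time passes only in rows, so rows that do not move let the fingers close. It gives the time, the measured TCP pose, the force and the opening at its end, in the units of the state.
- status.get_obs(): the state, without advancing time (a new reading comes with each control period).
- eyes.read_camera(name): name is "side" or "top"; returns the picture (420x560x3 uint8, red, green, blue); there is no depth.
- eyes.calibration(name): a dict with "intrinsics" (3x3 intrinsics, pixels), "distortion" ([k1, k2, p1, p2, k3] as OpenCV has them; the pictures are not rectified), "xyz" and "attitude" of the camera in the world. Camera axes: x right, y down, z forward; pixel columns grow to the right and rows downward; lengths in m; the calibration is good to about 2 mm. A picture is of the moment at which its call begins. calibration takes no time and is no camera call.
- bot.hand_in(): hands the job in, once; it reports no verdict.
Trained networks look in the newest picture that a camera, given by its name, has taken for a name from the list of things; names that differ only in an ending like _2 or _b are one class to them, and where a whole thing is asked for, a point or a joint stands for the part that bears it (a point fixed in the world has none). Each returns a list of dicts, best first, with "score" (0 to 1); they miss things now and then, are a little off and sometimes report something else, mostly with a low value. They report only what shows in the picture. A call takes as long as a camera call.
- eyes.masks_of(thing, camera): "region" (420x560 bool, what is visible of it) and "rect" ([left, top, right, bottom] in pixels, round what is visible of it).
The state is a dict: "t": time; "q": joint angles; "joint_vel": joint speeds; "joint_torque": joint torques, N m; "eef_pos": TCP position; "tool_rot": TCP orientation; "contact_force": force on the tool from outside, world axes, zero at the start; "torque": the same for the moment, N m; "gripper_width": opening from 0.0 (shut) to 1.0 (fully open).
Only numpy, scipy, OpenCV 4.12 (cv2) and the standard library are available. Lean on these libraries where they do the work, as an engineer would, in place of code of your own. Each camera call takes 0.05 s, during which the arm holds its last target. There are 200 camera calls.

## Task

The gearbox covers in the steel tray are to lie sealing side up, ready for their gaskets, and one of them still lies outer face up. With the fingertips only, push that flat cover against the sloping right-hand end of the tray until it tips up and leans there by itself, then reach over behind its top edge and push it back over to the left so that it lands turned over. Finally slide it along the tray floor, away from you, until it lies square and edge to edge against the cover that is already turned; never pinch, lift or carry it, leave the turned cover where it is and do not disturb the other things on the bench.

Things in the scene. Friction and masses are not known exactly. Their poses are not given: they have to be found in the camera images.
- cover: The cover to turn: flat aluminium plate, 80 mm along its x, 84 mm along its y, 8 mm thick, about 170 g, a bolt hole in each corner. Origin: centre of the plate, mid-thickness; z points out of its plain outer face (up at the start, down once turned). It starts on its spigot, edges 4 mm above the tray floor, right edge 18 to 32 mm short of the slope, turned up to 0.2 rad against the tray.
- cover_spigot (a point): Centre of the end of the cover's spigot, 8 mm from the plate's origin along its -z: the round collar, 56 mm across and 4 mm high, that stands out of the sealing side. Underneath at the start, on top once turned.
- turned_cover: The cover that is already turned: same part, loose, lying flat in the tray beyond the other (tray +y), spigot up, far edge against the tray's far wall, right edge 3 to 7 mm from the foot of the slope. Origin and axes as on the other cover, so its z points down and its y along tray -y; side by side and touching, the other cover's centre is at y = 0.084 in its frame.
- tray: Sheet-steel tray screwed to the bench (fixed). Origin: on the foot line of its sloping end (the robot's right), at bench height; x points to the slope (robot's right), y along the foot away from the robot, each within 0.13 rad, z up. Floor top at z = 0.003, from x = -0.172 to 0, y = -0.145 to 0.135. Left wall at x = -0.173, 25 mm high; near and far walls 33 mm high. Friction of metal on metal about 0.6.
- tray_rim (a point): The top edge of the sloping end's face, in line with the tray's origin, at x = 0.027, z = 0.048 in the tray frame. The face rises from x = 0, z = 0.003 at 45 degrees to x = 0.012, z = 0.015, then at 65 degrees, and is slick white plastic (friction 0.2). A rolled steel rim right behind it reaches x = 0.036, z = 0.051; two struts below the rim; above it and behind it the space is free.
- lean_top (a point): A point in the tray frame at x = 0.036, z = 0.075: about where the top edge of a cover comes when it leans. Pushed at its left edge (under 10 N), a cover rides up the slope; with that edge within 10 mm of the foot it stays leaning at 55 to 70 degrees when let go, its top 25 mm above the rim. Pushed from behind above the rim it turns about its lower edge and, past upright, falls flat.
- oil_seal: Bystander: black rubber ring, 50 mm across, 9 mm high, lying in the far left corner of the tray. Origin: centre of its underside.
- housing: Bystander: grey cast gearbox housing, 60 x 91 x 84 mm, on the bench left of the tray. Origin: centre of its underside.
- bearing: Bystander: ball bearing 62 mm across, 16 mm high, on the bench left of the tray. Origin: centre of its underside.
- wheel: Bystander: shaft with a bronze worm wheel and bearings, 79 mm across, 97 mm high, standing on the bench right of the tray. Origin: centre of its underside.
- marker: Bystander: marker pen 136 mm long, 16 mm thick, lying on the bench in front of the tray, to the right. Origin: centre of its underside.

How it is judged:
By the outcome, as a careful person would: the job done as asked, in the order asked, and still so for the second after the job is handed in, with the robot touching nothing.
It also fails if it takes over 61 s, if anything falls off the work surface, if the arm or the gripper's body presses on something with over 40 N, if the wrist force passes 120 N, or if a joint passes its speed limit or range.

## Working session

There is one attempt and no reset: what is moved stays moved. The work goes in short steps, Python scripts to look and compute and a tool call to move; the robot and the scene stay as the last step left them, time stands still between calls to the robot, and variables do not carry over. Pictures are saved under pics/ and viewed, about 8 in all and at most 12, crops included, and the job is handed in when it is done.

Besides the shell and the picture viewer there is one more tool, called as name(argument=value, ...), one argument or row to a line, values as JSON. apply_moves: Moves the arm, as the interface text tells. Its arguments: {"type":"object","properties":{"travel":{"type":"array"},"turn":{"type":"array"},"grip":{"type":"array"},"newtons":{"type":"number"}},"required":["travel","turn","grip"]}

```bash
ls; mkdir -p pics; python3 - <<'E'
from station import status, eyes, bot
import cv2, numpy as np
print(status.get_obs()); print(bot.tcp_to_tips)
for c in ("side","top"):
    im=eyes.read_camera(c); cv2.imwrite(f"pics/{c}0.png",im[:,:,::-1]); print(c,eyes.calibration(c))
E
```

```text
pics
{'t': 0.0, 'q': array([ 1.00388872,  0.47781038,  0.02235737,  1.55647359, -0.01149371,
        1.10928274, -0.08310368]), 'joint_vel': array([ 4.15080902e-04, -2.50540561e-04,  4.27814852e-04,  4.96273546e-05,
        1.73845124e-04, -1.98710434e-03,  3.13058299e-04]), 'joint_torque': array([ 7.12628753e-04, -5.96447539e+01,  1.60817306e+00, -2.81197947e+01,
        1.24863055e-02,  9.34629614e-03, -3.25514415e-07]), 'eef_pos': array([ 0.29867069, -0.6046979 ,  0.24930978]), 'tool_rot': array([-0.16017445, -0.68838136, -0.16141664,  0.68878147]), 'contact_force': array([ 0.05331065, -0.14345147, -1.1725626 ]), 'torque': array([0.00095068, 0.04928377, 0.02206481]), 'gripper_width': 1.0032234299714413}
0.019
side {'intrinsics': array([[537.26602129,   0.        , 287.24229427],
       [  0.        , 537.26602129, 213.80627556],
       [  0.        ,   0.        ,   1.        ]]), 'distortion': array([-0.03373314,  0.        ,  0.        ,  0.        ,  0.        ]), 'xyz': array([0.37058908, 1.32095545, 1.06571478]), 'attitude': array([ 0.01550829, -0.04721397,  0.8907772 , -0.45171486])}
top {'intrinsics': array([[471.11943381,   0.        , 276.41617989],
       [  0.        , 471.11943381, 209.41487681],
       [  0.        ,   0.        ,   1.        ]]), 'distortion': array([-0.12611624,  0.        ,  0.        ,  0.        ,  0.        ]), 'xyz': array([ 0.26885471, -0.0479392 ,  1.29644068]), 'attitude': array([-0.06891461,  0.71280384, -0.69510708,  0.0631475 ])}
```

View pics/top0.png

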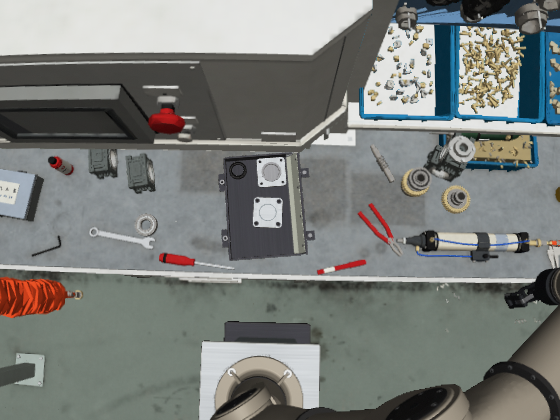

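View pics/side0.png

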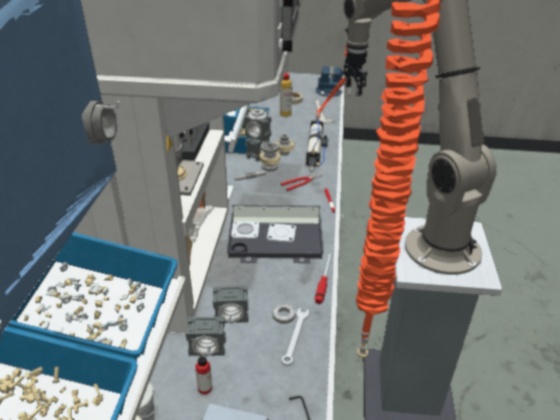

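```bash
cat > h.py <<'E'
import cv2, numpy as np
from scipy.spatial.transform import Rotation as R
from station import status, eyes, bot
cal={c:eyes.calibration(c) for c in("side","top")}
def rot(q): return R.from_quat(q,scalar_first=True)
def pix2w(c,uv,z):
    k=cal[c]; p=cv2.undistortPoints(np.float64(uv).reshape(-1,1,2),k["intrinsics"],k["distortion"]).reshape(-1,2)
    d=rot(k["attitude"]).apply(np.c_[p,np.ones(len(p))]); o=k["xyz"]
    return o+d*((z-o[2])/d[:,2])[:,None]
def w2pix(c,P):
    k=cal[c]; Rm=rot(k["attitude"]).inv(); P=np.float64(P).reshape(-1,3)
    return cv2.projectPoints(P,Rm.as_rotvec(),Rm.apply(-k["xyz"]),k["intrinsics"],k["distortion"])[0].reshape(-1,2)
def rect(c,mask,z):
    cs,_=cv2.findContours(mask.astype(np.uint8),cv2.RETR_EXTERNAL,cv2.CHAIN_APPROX_NONE)
    w=pix2w(c,max(cs,key=len),z)[:,:2]
    return cv2.minAreaRect((w*1000).astype(np.float32))
E
python3 - <<'E'
from h import *
for c in("top","side"):
    im=eyes.read_camera(c)
    for n,z in(("cover",.015),("turned_cover",.011),("tray",.03),("oil_seal",.012),("wheel",.05),("marker",.01),("bearing",.016),("housing",.08)):
        for d in eyes.masks_of(n,c)[:3]: print(c,n,round(d["score"],2),d["rect"],d["region"].sum(),np.round(np.array(rect(c,d["region"],z)[0]),0),[np.round(v,2) for v in rect(c,d["region"],z)[1:]])
im=cv2.imread("pics/top0.png")[140:275,205:325]; a=cv2.resize(im,None,fx=4.4,fy=4.4,interpolation=cv2.INTER_CUBIC); cv2.imwrite("pics/top0c.png",a)
E
```

```text
top cover 0.56 [250.8, 195.5, 281.9, 228.2] 844 [503.  -9.] [array([80.31, 86.92]), np.float64(86.9)]
top turned_cover 0.73 [256.0, 155.8, 283.7, 189.8] 815 [621. -15.] [array([87.89, 80.65]), np.float64(5.3)]
top tray 0.89 [220.3, 150.6, 309.8, 262.4] 6484 [521.  -4.] [array([290.85, 251.57]), np.float64(6.03)]
top wheel 0.74 [251.6, 199.6, 280.4, 227.9] 874 [495.  -9.] [array([80.23, 83.88]), np.float64(88.23)]
top wheel 0.68 [404.5, 169.1, 433.7, 193.5] 691 [ 593. -417.] [array([74.85, 90.03]), np.float64(62.06)]
top marker 0.69 [315.4, 261.7, 365.8, 276.9] 294 [ 356. -212.] [array([ 19.64, 135.77]), np.float64(12.73)]
top bearing 0.91 [135.5, 212.1, 157.8, 235.6] 352 [460. 327.] [array([59.16, 63.2 ]), np.float64(1.65)]
top housing 0.63 [124.9, 154.6, 153.7, 191.5] 929 [591. 335.] [array([107.74,  77.65]), np.float64(10.98)]
side cover 0.76 [267.4, 222.2, 294.3, 244.0] 436 [505.  -4.] [array([83.45, 86.24]), np.float64(89.1)]
side turned_cover 0.56 [233.7, 221.3, 257.5, 235.1] 451 [622. -18.] [array([84.24, 88.58]), np.float64(6.78)]
side tray 0.78 [230.8, 204.6, 322.8, 263.3] 4081 [521.   9.] [array([289.94, 291.38]), np.float64(6.51)]
side oil_seal 0.52 [212.4, 285.0, 246.8, 325.0] 1270 [608. 314.] [array([ 97.29, 145.8 ]), np.float64(10.54)]
side oil_seal 0.51 [264.1, 223.8, 293.8, 242.0] 468 [506.  -8.] [array([92.79, 85.9 ]), np.float64(89.95)]
side oil_seal 0.45 [230.9, 242.1, 247.0, 250.0] 57 [625.  70.] [array([46.24, 33.57]), np.float64(6.69)]
side wheel 0.8 [262.2, 141.9, 279.1, 172.1] 443 [ 592. -420.] [array([ 67.77, 208.37]), np.float64(7.9)]
side marker 0.67 [326.6, 188.0, 332.4, 209.9] 83 [ 359. -212.] [array([ 13.57, 134.09]), np.float64(13.81)]
side bearing 0.94 [273.4, 302.6, 295.8, 323.9] 369 [459. 338.] [array([55.59, 74.96]), np.float64(6.76)]
side housing 0.89 [210.7, 286.7, 247.7, 322.1] 1262 [593. 381.] [array([ 90.87, 134.42]), np.float64(11.71)]
```

View pics/top0c.png

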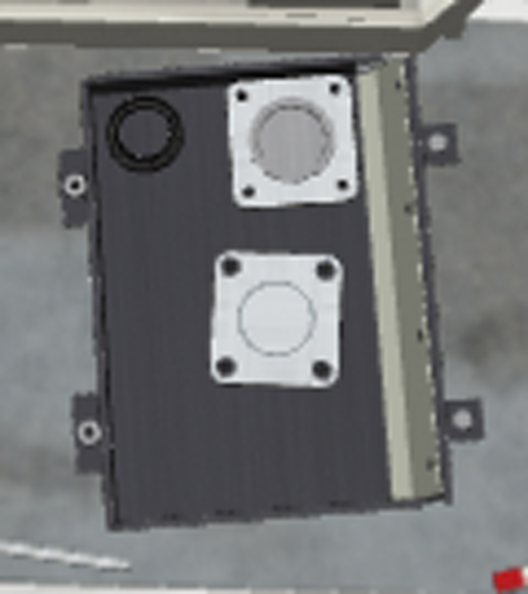

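```bash
python3 - <<'E'
from h import *
def cr(pts): return np.array(pts)/4.4+[205,140]-0.5+.5/4.4
def show(n,p,z): w=pix2w("top",cr(p),z); print(n,np.round(w[:,:2]*1000,1).tolist()); return w[:,:2]
f=show("foot",[(358,78),(393,500)],.003)
d=f[0]-f[1]; print("tray y axis angle",np.arctan2(d[1],d[0]))
r=show("rim",[(408,62),(446,497)],.05); d=r[0]-r[1]; print(np.arctan2(d[1],d[0]))
c=show("cover",[(214,252),(342,257),(340,386),(211,383)],.015)
e1=c[1]-c[0]; e2=c[0]-c[3]; print(c.mean(0),np.linalg.norm(e1),np.linalg.norm(e2),"yangle",np.arctan2(e2[1],e2[0]),np.arctan2(e1[1],e1[0])+np.pi/2)
t=show("turned",[(228,84),(348,75),(357,199),(237,208)],.011)
e1=t[1]-t[0]; e2=t[0]-t[3]; print(t.mean(0),np.linalg.norm(e1),np.linalg.norm(e2),"yangle",np.arctan2(e2[1],e2[0]),np.arctan2(e1[1],e1[0])+np.pi/2)
show("near wall",[(110,527),(447,500)],.033)
show("left wall",[(88,85),(108,527)],.028)
# mask based tray axes
E
```

```text
foot [[665.6, -57.6], [392.1, -85.5]]
tray y axis angle 0.10147160908522894
rim [[662.4, -88.4], [390.2, -116.0]]
0.10101856195566374
cover [[545.1, 31.1], [543.9, -49.9], [461.5, -50.6], [461.3, 30.1]]
[ 0.50294243 -0.00985445] 0.0810493120888003 0.08379893730613848 yangle 0.01236506058463278 -0.015604953795001375
turned [[657.1, 26.3], [665.0, -51.0], [582.8, -58.6], [575.0, 17.7]]
[ 0.61997997 -0.01643576] 0.07769940587545801 0.08255724786594422 yangle 0.103973266333713 0.10157673633301179
near wall [[368.2, 87.6], [390.0, -117.5]]
left wall [[649.4, 114.7], [368.6, 89.4]]
```

```bash
cat >> h.py <<'E'
YAW=.1015; yh=np.array([np.cos(YAW),np.sin(YAW),0]); xh=np.array([yh[1],-yh[0],0]); O=np.array([.5321,-.0708,0])
def T2w(x,y,z): return O+x*xh+y*yh+[0,0,z]
def w2T(p): d=np.asarray(p)-O; return np.array([d@xh,d@yh,d[2]])
def goalrot(jaw): # tool x down, tool y at angle jaw
    y=np.array([np.cos(jaw),np.sin(jaw),0]); x=np.array([0,0,-1.]); return R.from_matrix(np.c_[x,y,np.cross(x,y)])
def state():
    s=status.get_obs(); r=rot(s["tool_rot"]); m=r.as_matrix()
    print("t %.2f tray-tcp mm %s jaw %.3f down %s F %s grip %.2f"%(s["t"],np.round(w2T(s["eef_pos"])*1000,1),np.arctan2(m[1,1],m[0,1]),np.round(m[:,0],3),np.round(s["contact_force"],1),s["gripper_width"]))
    return s["eef_pos"],r
def plan(tgt,jaw,n=None):
    p,r=state(); g=goalrot(jaw); rv=(r.inv()*g).as_rotvec(); D=tgt-p
    k=int(np.ceil(max(np.linalg.norm(D)/.035,np.linalg.norm(rv)/.11,1))); k=n or k
    print("rows",k,"turn/row",np.round(rv/k,3))
    for i in range(k):
        ri=r*R.from_rotvec(rv*i/k); print(np.round(ri.inv().apply(D/k)*100,2).tolist(),end=" ")
    print()
E
python3 - <<'E'
from h import *
p,r=state(); print(r.as_matrix().round(3)); print(w2T([.503,-.0099,0]))
for j in(.1015,.1015+np.pi,.1015-np.pi/2): plan(T2w(-.135,-.023,.2),j)
E
```

```text
t 1.00 tray-tcp mm [ 508.  -286.1  250.3] jaw -1.112 down [ 0. -0. -1.] F [-0.7 -0.7  0.3] grip 1.00
[[ 0.     0.443 -0.897]
 [-0.    -0.897 -0.443]
 [-1.     0.    -0.   ]]
[-0.06353515 -0.02277949  0.        ]
t 1.00 tray-tcp mm [ 508.  -286.1  250.3] jaw -1.112 down [ 0. -0. -1.] F [-0.7 -0.7  0.3] grip 1.00
rows 20 turn/row [-0.061 -0.    -0.   ]
[0.25, -2.55, -2.36] [0.25, -2.4, -2.51] [0.25, -2.25, -2.65] [0.25, -2.08, -2.78] [0.25, -1.91, -2.9] [0.25, -1.73, -3.01] [0.25, -1.55, -3.11] [0.25, -1.35, -3.2] [0.25, -1.16, -3.28] [0.25, -0.96, -3.34] [0.25, -0.75, -3.39] [0.25, -0.55, -3.43] [0.25, -0.34, -3.46] [0.25, -0.13, -3.47] [0.25, 0.08, -3.47] [0.25, 0.29, -3.46] [0.25, 0.5, -3.44] [0.25, 0.71, -3.4] [0.25, 0.92, -3.35] [0.25, 1.12, -3.29] 
t 1.00 tray-tcp mm [ 508.  -286.1  250.3] jaw -1.112 down [ 0. -0. -1.] F [-0.7 -0.7  0.3] grip 1.00
rows 20 turn/row [ 0.096 -0.     0.   ]
[0.25, -2.55, -2.36] [0.25, -2.77, -2.1] [0.25, -2.96, -1.82] [0.25, -3.12, -1.53] [0.25, -3.25, -1.22] [0.25, -3.35, -0.91] [0.25, -3.43, -0.58] [0.25, -3.47, -0.25] [0.25, -3.47, 0.09] [0.25, -3.45, 0.42] [0.25, -3.39, 0.75] [0.25, -3.3, 1.08] [0.25, -3.18, 1.39] [0.25, -3.04, 1.69] [0.25, -2.86, 1.97] [0.25, -2.66, 2.24] [0.25, -2.43, 2.48] [0.25, -2.18, 2.71] [0.25, -1.91, 2.9] [0.25, -1.62, 3.07] 
t 1.00 tray-tcp mm [ 508.  -286.1  250.3] jaw -1.112 down [ 0. -0. -1.] F [-0.7 -0.7  0.3] grip 1.00
rows 20 turn/row [ 0.018 -0.    -0.   ]
[0.25, -2.55, -2.36] [0.25, -2.59, -2.31] [0.25, -2.63, -2.26] [0.25, -2.67, -2.22] [0.25, -2.71, -2.17] [0.25, -2.75, -2.12] [0.25, -2.79, -2.07] [0.25, -2.83, -2.02] [0.25, -2.86, -1.97] [0.25, -2.9, -1.92] [0.25, -2.93, -1.87] [0.25, -2.96, -1.81] [0.25, -3.0, -1.76] [0.25, -3.03, -1.71] [0.25, -3.06, -1.65] [0.25, -3.09, -1.6] [0.25, -3.11, -1.54] [0.25, -3.14, -1.49] [0.25, -3.17, -1.43] [0.25, -3.19, -1.37]
```

apply_moves(
  travel=[
    [0.25,-2.55,-2.36],
    [0.25,-2.4,-2.51],
    [0.25,-2.25,-2.65],
    [0.25,-2.08,-2.78],
    [0.25,-1.91,-2.9],
    [0.25,-1.73,-3.01],
    [0.25,-1.55,-3.11],
    [0.25,-1.35,-3.2],
  ],
  turn=[
    [-0.061,0,0],
    [-0.061,0,0],
    [-0.061,0,0],
    [-0.061,0,0],
    [-0.061,0,0],
    [-0.061,0,0],
    [-0.061,0,0],
    [-0.061,0,0],
  ],
  grip=[0.4,0.4,0.4,0.4,0.4,0.4,0.4,0.4],
)

```text
t: 1.67
eef_pos: [0.3741, -0.3373, 0.2286]
tool_rot: [-0.327, -0.627, -0.322, 0.63]
contact_force: [0.5, -0.5, -0.4]
gripper_width: 0.599
```

```bash
python3 -c "
from h import *
plan(T2w(-.135,-.023,.15),.1015)"
```

```text
t 1.67 tray-tcp mm [ 249.1 -184.2  228.6] jaw -0.618 down [-0.    -0.009 -1.   ] F [ 0.5 -0.5 -0.4] grip 0.60
rows 13 turn/row [-0.055  0.001 -0.   ]
[0.58, -1.02, -3.04] [0.58, -0.85, -3.1] [0.58, -0.67, -3.14] [0.58, -0.5, -3.17] [0.59, -0.32, -3.19] [0.59, -0.15, -3.2] [0.59, 0.03, -3.21] [0.59, 0.21, -3.2] [0.59, 0.38, -3.18] [0.6, 0.56, -3.16] [0.6, 0.73, -3.12] [0.6, 0.91, -3.07] [0.6, 1.07, -3.02]
```

apply_moves(
  travel=[
    [0.58,-1.02,-3.04],
    [0.58,-0.85,-3.1],
    [0.58,-0.67,-3.14],
    [0.58,-0.5,-3.17],
    [0.59,-0.32,-3.19],
    [0.59,-0.15,-3.2],
    [0.59,0.03,-3.21],
    [0.59,0.21,-3.2],
  ],
  turn=[
    [-0.056,0,0],
    [-0.056,0,0],
    [-0.056,0,0],
    [-0.056,0,0],
    [-0.056,0,0],
    [-0.056,0,0],
    [-0.056,0,0],
    [-0.056,0,0],
  ],
  grip=[0.4,0.4,0.4,0.4,0.4,0.4,0.4,0.4],
)

```text
t: 2.33
eef_pos: [0.449, -0.0793, 0.181]
tool_rot: [-0.467, -0.534, -0.456, 0.537]
contact_force: [0.8, -0.1, -0.5]
gripper_width: 0.598
```

```bash
python3 -c "
from h import *
plan(T2w(-.135,-.023,.09),.1015)"
```

```text
t 2.33 tray-tcp mm [ 1.00e-01 -8.36e+01  1.81e+02] jaw -0.147 down [ 0.008 -0.014 -1.   ] F [ 0.8 -0.1 -0.5] grip 0.60
rows 5 turn/row [-0.05   0.003 -0.002]
[1.79, 0.49, -2.94] [1.8, 0.64, -2.91] [1.8, 0.79, -2.87] [1.81, 0.93, -2.82] [1.81, 1.07, -2.76]
```

apply_moves(
  travel=[
    [1.79,0.49,-2.94],
    [1.8,0.64,-2.91],
    [1.8,0.79,-2.87],
    [1.81,0.93,-2.82],
    [1.81,1.07,-2.76],
    [0,0,0],
  ],
  turn=[
    [-0.05,0.003,-0.002],
    [-0.05,0.003,-0.002],
    [-0.05,0.003,-0.002],
    [-0.05,0.003,-0.002],
    [-0.05,0.003,-0.002],
    [0,0,0],
  ],
  grip=[0.4,0.4,0.4,0.4,0.4,0.4],
)

```text
t: 2.83
eef_pos: [0.5002, 0.0757, 0.0889]
tool_rot: [0.531, 0.471, 0.529, -0.465]
contact_force: [0.6, 1.2, 1.1]
gripper_width: 0.598
```

```bash
python3 -c "
from h import *
plan(T2w(-.137,-.023,.035),.1015)
im=eyes.read_camera('top'); cv2.imwrite('pics/t1.png',cv2.resize(im[140:275,205:325,::-1],None,fx=4.4,fy=4.4,interpolation=2))"
```

```text
t 2.83 tray-tcp mm [-149.   -16.9   88.9] jaw 0.124 down [ 0.008  0.006 -1.   ] F [0.6 1.2 1.1] grip 0.60
rows 2 turn/row [ 0.011 -0.002 -0.004]
[2.69, -0.34, 0.61] [2.69, -0.32, 0.6]
```

View pics/t1.png

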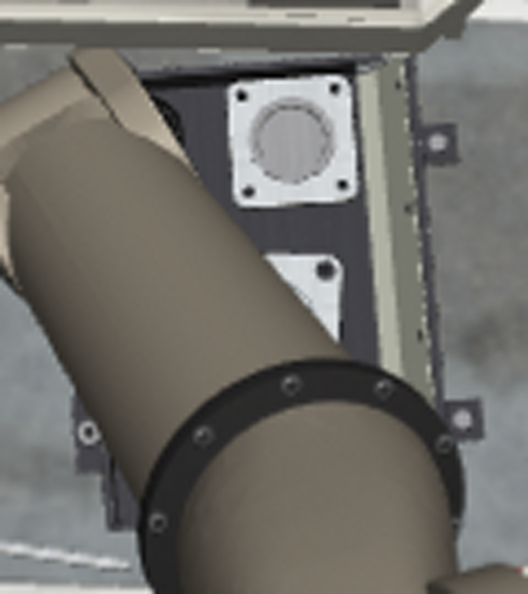

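apply_moves(
  travel=[
    [0.5,-0.3,0.6],
    [1.5,-0.2,0.4],
    [1.5,-0.1,0.2],
    [1.0,0,0],
    [0.6,0,0],
    [0,0,0],
  ],
  turn=[
    [0.011,-0.002,-0.004],
    [0.011,-0.002,-0.004],
    [0,0,0],
    [0,0,0],
    [0,0,0],
    [0,0,0],
  ],
  grip=[0.4,0.4,0.4,0.4,0.4,0.4],
)

```text
t: 3.38
eef_pos: [0.4959, 0.0519, 0.0385]
tool_rot: [0.523, 0.477, 0.519, -0.479]
contact_force: [-0.9, 0.6, -0.2]
gripper_width: 0.6
```

```bash
python3 -c "
from h import *
plan(T2w(-.135,-.023,.025),.1015)"
```

```text
t 3.38 tray-tcp mm [-125.8  -23.5   38.5] jaw 0.085 down [ 0.003 -0.006 -1.   ] F [-0.9  0.6 -0.2] grip 0.60
rows 1 turn/row [-0.016  0.007 -0.002]
[1.34, 0.04, -0.93]
```

apply_moves(
  travel=[
    [0,0,-0.5],
    [0.5,0,0],
    [0.4,0,0],
    [0.3,0,0],
    [0.2,0,0],
    [0,0,0],
  ],
  turn=[
    [-0.016,0.006,-0.002],
    [0,0,0],
    [0,0,0],
    [0,0,0],
    [0,0,0],
    [0,0,0],
  ],
  grip=[0.4,0.4,0.4,0.4,0.4,0.4],
)

```text
t: 3.88
eef_pos: [0.4971, 0.0564, 0.0253]
tool_rot: [0.525, 0.475, 0.523, -0.474]
contact_force: [0.2, -0.8, -0.4]
gripper_width: 0.598
```

```bash
python3 -c "
from h import *
plan(T2w(-.130,-.023,.025),.1015)
im=eyes.read_camera('side'); cv2.imwrite('pics/s1.png',cv2.resize(im[180:290,210:350,::-1],None,fx=5,fy=5,interpolation=2))"
```

```text
t 3.88 tray-tcp mm [-130.1  -22.    25.3] jaw 0.100 down [ 0.004 -0.    -1.   ] F [ 0.2 -0.8 -0.4] grip 0.60
rows 1 turn/row [-0.001  0.001 -0.003]
[0.03, -0.1, 0.01]
```

View pics/s1.png

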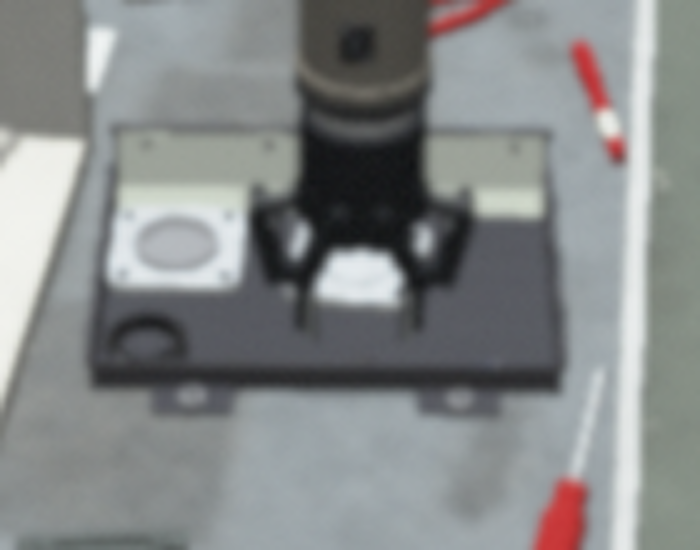

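apply_moves(
  travel=[
    [0.2,0,0],
    [0.2,0,0],
    [0.1,0,0],
    [0,0,0],
  ],
  turn=[
    [0,0,0],
    [0,0,0],
    [0,0,0],
    [0,0,0],
  ],
  grip=[0.4,0.4,0.4,0.4],
)

```text
t: 4.27
eef_pos: [0.4974, 0.0567, 0.0203]
tool_rot: [0.526, 0.475, 0.523, -0.473]
contact_force: [0.3, 0.4, 0.2]
gripper_width: 0.598
```

apply_moves(
  travel=[
    [0.2,0,0],
    [0.2,0,0],
    [0.0,0,0],
  ],
  turn=[
    [0,0,0],
    [0,0,0],
    [0,0,0],
  ],
  grip=[0.4,0.4,0.4],
)

```text
t: 4.52
eef_pos: [0.4979, 0.0569, 0.0195]
tool_rot: [0.526, 0.475, 0.522, -0.474]
contact_force: [0.8, -0.2, -0.2]
gripper_width: 0.599
```

apply_moves(
  travel=[
    [0.3,0,0],
    [0.0,0,0],
  ],
  turn=[
    [0,0,0],
    [0,0,0],
  ],
  grip=[0.4,0.4],
)

```text
t: 4.68
eef_pos: [0.4989, 0.0572, 0.0196]
tool_rot: [0.527, 0.475, 0.522, -0.474]
contact_force: [-0.4, -0.8, -0.4]
gripper_width: 0.602
```

apply_moves(
  travel=[
    [-0.3,-0.1,0],
    [0,0,0.3],
    [0,0,0.6],
    [0,0,0.6],
    [0,0,0.6],
    [0,0,0.6],
    [0,0,0.3],
    [0,0,0],
  ],
  turn=[
    [0,0,-0.004],
    [0,0,0],
    [0,0,0],
    [0,0,0],
    [0,0,0],
    [0,0,0],
    [0,0,0],
    [0,0,0],
  ],
  grip=[0.4,0.4,0.4,0.4,0.4,0.4,0.4,0.4],
)

```text
t: 5.35
eef_pos: [0.5012, 0.0243, 0.0226]
tool_rot: [0.526, 0.474, 0.523, -0.475]
contact_force: [-0.6, 1.1, 1.1]
gripper_width: 0.598
```

```bash
python3 -c "
from h import *
state()
im=eyes.read_camera('side')
print([(round(d['score'],2),d['rect'],rect('side',d['region'],.015)) for d in eyes.masks_of('cover','side')[:2]])"
```

```text
t 5.35 tray-tcp mm [-97.7 -21.1  22.6] jaw 0.100 down [ 0.003 -0.004 -1.   ] F [-0.6  1.1  1.1] grip 0.60
[(0.68, [263.3, 222.2, 290.5, 238.0], ((504.734130859375, -15.447200775146484), (47.750789642333984, 66.88549041748047), 6.7080488204956055))]
```

apply_moves(
  travel=[
    [0,0,0.4],
    [0,0,0.4],
    [0,0,0.4],
    [0,0,0.4],
    [0,0,0.4],
    [0,0,0.4],
    [0,0,0.4],
    [0,0,0.4],
  ],
  turn=[
    [0,0.003,-0.003],
    [0,0,0],
    [0,0,0],
    [0,0,0],
    [0,0,0],
    [0,0,0],
    [0,0,0],
    [0,0,0],
  ],
  grip=[0.4,0.4,0.4,0.4,0.4,0.4,0.4,0.4],
)

```text
t: 6.12
eef_pos: [0.5039, -0.0061, 0.0221]
tool_rot: [0.525, 0.473, 0.527, -0.473]
contact_force: [0.2, 1.7, -0.3]
gripper_width: 0.6
```

```bash
python3 -c "
from h import *
state()
im=eyes.read_camera('side'); cv2.imwrite('pics/s2.png',cv2.resize(im[180:290,210:350,::-1],None,fx=5,fy=5,interpolation=2))"
```

```text
t 6.12 tray-tcp mm [-67.3 -21.5  22.1] jaw 0.106 down [-0.001  0.003 -1.   ] F [ 0.2  1.7 -0.3] grip 0.60
```

View pics/s2.png

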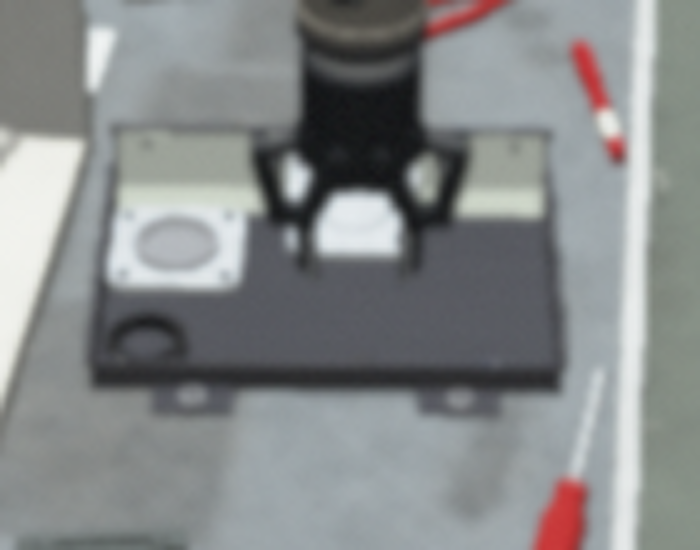

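apply_moves(
  travel=[
    [0,0,0.4],
    [0,0,0.4],
    [0,0,0.4],
    [0,0,0.4],
    [0,0,0.4],
    [0,0,0.4],
    [0,0,0.3],
    [0,0,0.2],
  ],
  turn=[
    [0,-0.001,0],
    [0,0,0],
    [0,0,0],
    [0,0,0],
    [0,0,0],
    [0,0,0],
    [0,0,0],
    [0,0,0],
  ],
  grip=[0.4,0.4,0.4,0.4,0.4,0.4,0.4,0.4],
)

```text
t: 6.83
eef_pos: [0.5073, -0.0408, 0.0222]
tool_rot: [0.525, 0.473, 0.525, -0.474]
contact_force: [-1.1, 2.1, 0.1]
gripper_width: 0.598
```

```bash
python3 -c "
from h import *
plan(T2w(-.024,-.022,.0222),.1015)"
```

```text
t 6.83 tray-tcp mm [-32.3 -21.6  22.2] jaw 0.103 down [-0.001 -0.001 -1.   ] F [-1.1  2.1  0.1] grip 0.60
rows 1 turn/row [0.001 0.001 0.001]
[0.0, -0.04, 0.83]
```

apply_moves(
  travel=[
    [0,0,0.3],
    [0,0,0.25],
    [0,0,0.15],
    [0,0,0.1],
    [0,0,0],
  ],
  turn=[
    [0,0,0],
    [0,0,0],
    [0,0,0],
    [0,0,0],
    [0,0,0],
  ],
  grip=[0.4,0.4,0.4,0.4,0.4],
)

```text
t: 7.25
eef_pos: [0.5084, -0.0502, 0.0223]
tool_rot: [0.525, 0.473, 0.525, -0.474]
contact_force: [0.0, 0.4, 0.4]
gripper_width: 0.595
```

```bash
python3 -c "
from h import *
state()
im=eyes.read_camera('side'); cv2.imwrite('pics/s3.png',cv2.resize(im[180:290,210:350,::-1],None,fx=5,fy=5,interpolation=2))"
```

```text
t 7.25 tray-tcp mm [-22.9 -21.5  22.3] jaw 0.102 down [-0.001 -0.001 -1.   ] F [0.  0.4 0.4] grip 0.59
```

View pics/s3.png

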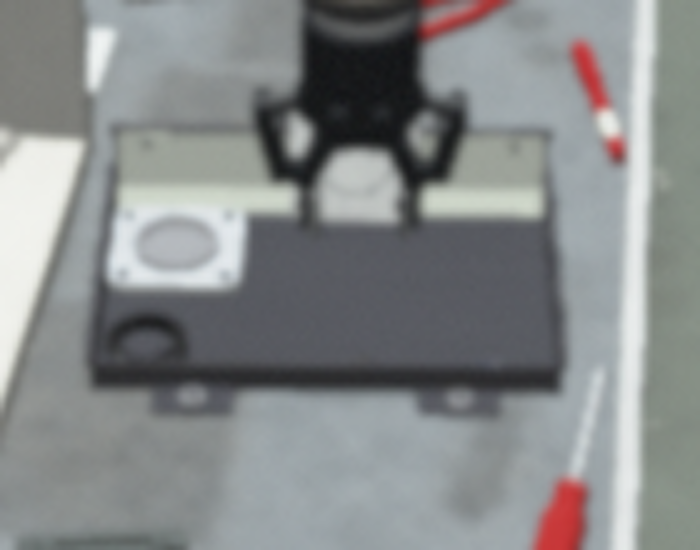

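apply_moves(
  travel=[
    [0,0,-0.2],
    [0,0,-0.6],
    [0,0,-1.2],
    [0,0,-1.2],
    [-1.5,0,-0.5],
    [-3,0,0],
    [-3,0,0],
    [-1.5,0,0],
  ],
  turn=[
    [0,0,0],
    [0,0,0],
    [0,0,0],
    [0,0,0],
    [0,0,0],
    [0,0,0],
    [0,0,0],
    [0,0,0],
  ],
  grip=[0.4,0.4,0.4,0.4,0.4,0.4,0.4,0.4],
)

```text
t: 7.97
eef_pos: [0.5003, -0.0055, 0.1114]
tool_rot: [0.523, 0.47, 0.529, -0.476]
contact_force: [-0.2, 0.1, 0.1]
gripper_width: 0.597
```

```bash
python3 -c "
from h import *
plan(T2w(.072,-.022,.13),.1015)
im=eyes.read_camera('side'); cv2.imwrite('pics/s4.png',cv2.resize(im[180:290,210:350,::-1],None,fx=5,fy=5,interpolation=2))
for d in eyes.masks_of('cover','side')[:2]: print(d['score'],d['rect'])
print(w2pix('side',[T2w(-.005,-.064,.003),T2w(-.005,.02,.003),T2w(.036,.02,.075),T2w(.036,-.064,.075)]).round(1))"
```

```text
t 7.97 tray-tcp mm [-68.1 -25.  111.4] jaw 0.107 down [-0.011 -0.001 -1.   ] F [-0.2  0.1  0.1] grip 0.60
rows 5 turn/row [ 0.001 -0.     0.002]
[-0.37, 0.04, 2.8] [-0.37, 0.05, 2.8] [-0.37, 0.05, 2.8] [-0.37, 0.05, 2.8] [-0.37, 0.06, 2.8] 
0.78 [265.8, 199.5, 293.2, 226.7]
[[294.6 223.4]
 [268.8 223.2]
 [269.  197.9]
 [294.9 198.2]]
```

View pics/s4.png

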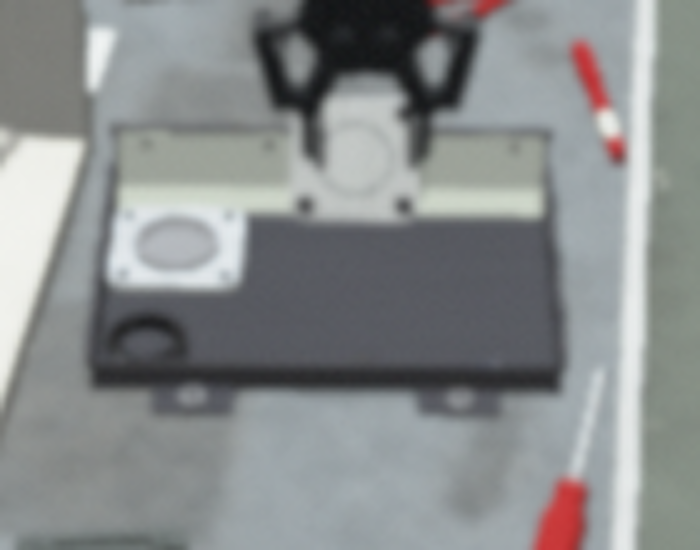

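apply_moves(
  travel=[
    [-2.5,0.1,0.5],
    [-1.5,0.1,2.5],
    [0,0.2,3],
    [0,0.2,3],
    [0,0.1,2.5],
    [0,0.1,1.5],
    [0,0,0.6],
    [0,0,0],
  ],
  turn=[
    [0.004,0,0.008],
    [0,0,0],
    [0,0,0],
    [0,0,0],
    [0,0,0],
    [0,0,0],
    [0,0,0],
    [0,0,0],
  ],
  grip=[0.4,0.4,0.4,0.4,0.4,0.4,0.4,0.4],
)

```text
t: 8.73
eef_pos: [0.5221, -0.1383, 0.1475]
tool_rot: [0.526, 0.47, 0.529, -0.473]
contact_force: [-0.7, 0.3, -0.2]
gripper_width: 0.601
```

```bash
python3 -c "
from h import *
plan(T2w(.072,-.016,.077),.1015)"
```

```text
t 8.73 tray-tcp mm [ 66.2 -16.8 147.5] jaw 0.112 down [-0.006 -0.    -1.   ] F [-0.7  0.3 -0.2] grip 0.60
rows 3 turn/row [ 0.003 -0.     0.002]
[2.35, 0.04, 0.2] [2.35, 0.04, 0.2] [2.35, 0.03, 0.19]
```

apply_moves(
  travel=[
    [0,0,0.6],
    [1.5,0,0.2],
    [2.0,0,0],
    [2.0,0,0],
    [1.0,0,0],
    [0.3,0,0],
    [0,0,0],
  ],
  turn=[
    [0.009,0,0.006],
    [0,0,0],
    [0,0,0],
    [0,0,0],
    [0,0,0],
    [0,0,0],
    [0,0,0],
  ],
  grip=[0.4,0.4,0.4,0.4,0.4,0.4,0.4],
)

```text
t: 9.32
eef_pos: [0.5225, -0.138, 0.0756]
tool_rot: [0.526, 0.473, 0.528, -0.471]
contact_force: [0.3, -0.5, 0.6]
gripper_width: 0.599
```

```bash
python3 -c "
from h import *
plan(T2w(.0,-.016,.076),.1015)
eyes.read_camera('side')
for d in eyes.masks_of('cover','side')[:2]: print(d['score'],d['rect'])"
```

```text
t 9.32 tray-tcp mm [ 65.9 -16.3  75.6] jaw 0.110 down [ 0.     0.004 -1.   ] F [ 0.3 -0.5  0.6] grip 0.60
rows 2 turn/row [ 0.004 -0.002 -0.   ]
[-0.01, 0.04, -3.29] [-0.02, 0.03, -3.29] 
0.8 [267.0, 197.6, 294.3, 225.5]
0.33 [226.9, 203.5, 320.5, 262.4]
```

apply_moves(
  travel=[
    [0,0,-0.5],
    [0,0,-0.5],
    [0,0,-0.5],
    [0,0,-0.5],
    [0,0,-0.5],
    [0,0,-0.5],
    [0,0,-0.5],
    [0,0,-0.5],
  ],
  turn=[
    [0.007,-0.003,0],
    [0,0,0],
    [0,0,0],
    [0,0,0],
    [0,0,0],
    [0,0,0],
    [0,0,0],
    [0,0,0],
  ],
  grip=[0.4,0.4,0.4,0.4,0.4,0.4,0.4,0.4],
)

```text
t: 10.08
eef_pos: [0.5216, -0.0955, 0.0809]
tool_rot: [0.528, 0.476, 0.521, -0.472]
contact_force: [-0.5, 0.1, 0.3]
gripper_width: 0.598
```

```bash
python3 -c "
from h import *
plan(T2w(.0,-.016,.076),.1015)
eyes.read_camera('side')
for d in eyes.masks_of('cover','side')[:2]: print(d['score'],d['rect'])"
```

```text
t 10.08 tray-tcp mm [ 23.5 -12.9  80.9] jaw 0.101 down [ 0.01  -0.002 -1.   ] F [-0.5  0.1  0.3] grip 0.60
rows 1 turn/row [-0.001  0.003 -0.01 ]
[0.48, -0.32, -2.36]
```

apply_moves(
  travel=[
    [0.2,-0.1,-0.3],
    [0.2,-0.1,-0.3],
    [0,-0.1,-0.3],
    [0,0,-0.3],
    [0,0,-0.3],
    [0,0,-0.3],
    [0,0,-0.3],
    [0,0,0],
  ],
  turn=[
    [0,0.003,-0.01],
    [0,0,0],
    [0,0,0],
    [0,0,0],
    [0,0,0],
    [0,0,0],
    [0,0,0],
    [0,0,0],
  ],
  grip=[0.4,0.4,0.4,0.4,0.4,0.4,0.4,0.4],
)

```text
t: 10.85
eef_pos: [0.5155, -0.0725, 0.0757]
tool_rot: [0.524, 0.474, 0.526, -0.475]
contact_force: [0.5, 0.0, -0.3]
gripper_width: 0.6
```

```bash
python3 -c "
from h import *
plan(T2w(.0,-.016,.076),.1015)
im=eyes.read_camera('side'); cv2.imwrite('pics/s5.png',cv2.resize(im[180:290,210:350,::-1],None,fx=5,fy=5,interpolation=2))
for d in eyes.masks_of('cover','side')[:2]: print(d['score'],d['rect'])"
```

```text
t 10.85 tray-tcp mm [  0.  -16.7  75.7] jaw 0.101 down [-0.003  0.001 -1.   ] F [ 0.5  0.  -0.3] grip 0.60
rows 1 turn/row [-0.    -0.001  0.003]
[-0.03, 0.07, -0.0] 
0.84 [266.4, 202.7, 292.9, 224.8]
```

View pics/s5.png

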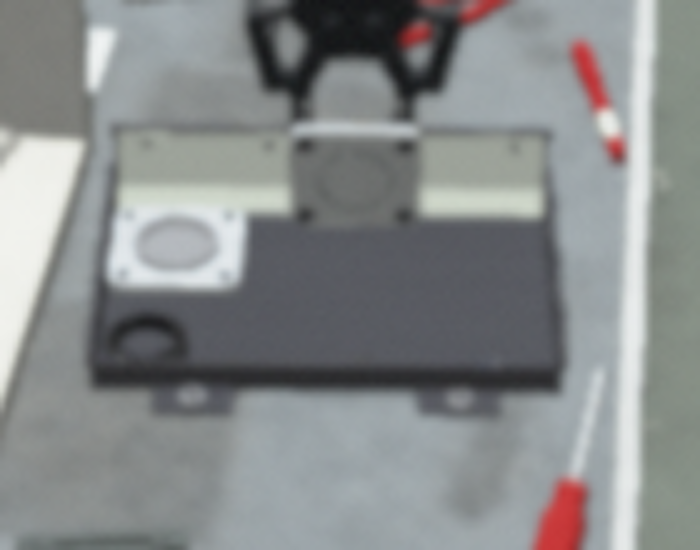

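apply_moves(
  travel=[
    [0,0,-0.25],
    [0,0,-0.25],
    [0,0,-0.25],
    [0,0,-0.25],
    [0,0,0],
    [0,0,0],
    [0,0,0],
  ],
  turn=[
    [0,0,0],
    [0,0,0],
    [0,0,0],
    [0,0,0],
    [0,0,0],
    [0,0,0],
    [0,0,0],
  ],
  grip=[0.4,0.4,0.4,0.4,0.4,0.4,0.4],
)

```text
t: 11.53
eef_pos: [0.5146, -0.0626, 0.0759]
tool_rot: [0.524, 0.474, 0.525, -0.475]
contact_force: [0.6, -0.4, 0.4]
gripper_width: 0.602
```

```bash
python3 -c "
from h import *
state()
im=eyes.read_camera('side')
for d in eyes.masks_of('cover','side')[:2]: print(d['score'],d['rect'],d['region'].sum())"
```

```text
t 11.53 tray-tcp mm [ -9.9 -16.5  75.9] jaw 0.100 down [-0.002 -0.    -1.   ] F [ 0.6 -0.4  0.4] grip 0.60
0.88 [265.4, 224.7, 292.7, 243.5] 453
```

apply_moves(
  travel=[
    [-2,0,0],
    [-2,0,0],
  ],
  turn=[
    [0,0,0],
    [0.1,0,0],
  ],
  grip=[0.4,0.4],
)

```text
t: 11.8
eef_pos: [0.5119, -0.0629, 0.1132]
tool_rot: [0.497, 0.498, 0.503, -0.502]
contact_force: [0.9, 0.6, 0.4]
gripper_width: 0.599
```

```bash
python3 -c "
from h import *
plan(T2w(-.052,-.082,.13),.1015-np.pi/2)
im=eyes.read_camera('top'); cv2.imwrite('pics/t2.png',im[:,:,::-1])
im=eyes.read_camera('side'); cv2.imwrite('pics/s6.png',im[:,:,::-1])
for n in('cover','turned_cover'):
  for d in eyes.masks_of(n,'side')[:2]: q=rect('side',d['region'],.011);print(n,d['score'],d['rect'],d['region'].sum(),q,w2T([q[0][0]/1e3,q[0][1]/1e3,0]))"
```

```text
t 11.80 tray-tcp mm [ -9.9 -19.3 113.2] jaw 0.000 down [-0.01   0.001 -1.   ] F [0.9 0.6 0.4] grip 0.60
rows 14 turn/row [0.105 0.    0.001]
[-0.12, -0.48, -0.25] [-0.12, -0.5, -0.2] [-0.12, -0.52, -0.15] [-0.12, -0.53, -0.09] [-0.12, -0.54, -0.04] [-0.12, -0.54, 0.02] [-0.12, -0.53, 0.08] [-0.12, -0.52, 0.13] [-0.12, -0.51, 0.18] [-0.12, -0.49, 0.24] [-0.12, -0.46, 0.29] [-0.12, -0.42, 0.33] [-0.12, -0.39, 0.38] [-0.12, -0.35, 0.41] 
cover 0.64 [265.5, 222.6, 292.9, 242.2] 451 ((507.22674560546875, -10.298698425292969), (80.17298126220703, 87.0003890991211), 6.759697914123535) [-0.06271022 -0.0186149   0.        ]
cover 0.29 [231.8, 242.8, 242.0, 249.4] 28 ((636.5810546875, 67.81632995605469), (35.28718185424805, 14.412385940551758), 42.59383010864258) [-0.12731629  0.11798873  0.        ]
turned_cover 0.8 [231.7, 221.8, 260.6, 236.7] 449 ((623.0806884765625, -12.89431381225586), (85.80833435058594, 88.10227966308594), 8.140507698059082) [-0.04838897  0.09637978  0.        ]
```

apply_moves(
  travel=[
    [-0.12,-0.48,-0.25],
    [-0.12,-0.5,-0.2],
    [-0.12,-0.52,-0.15],
    [-0.12,-0.53,-0.09],
    [-0.12,-0.54,-0.04],
    [-0.12,-0.54,0.02],
    [-0.12,-0.53,0.08],
    [-0.12,-0.52,0.13],
  ],
  turn=[
    [0.105,0,0],
    [0.105,0,0],
    [0.105,0,0],
    [0.105,0,0],
    [0.105,0,0],
    [0.105,0,0],
    [0.105,0,0],
    [0.105,0,0],
  ],
  grip=[0.4,0.4,0.4,0.4,0.4,0.4,0.4,0.4],
)

```text
t: 12.67
eef_pos: [0.4688, -0.0437, 0.1159]
tool_rot: [-0.242, -0.657, -0.246, 0.67]
contact_force: [-0.6, -0.1, 0.3]
gripper_width: 0.6
```

apply_moves(
  travel=[
    [-0.12,-0.51,0.18],
    [-0.12,-0.49,0.24],
    [-0.12,-0.46,0.29],
    [-0.12,-0.42,0.33],
    [-0.12,-0.39,0.38],
    [-0.12,-0.35,0.41],
    [0,0,0],
  ],
  turn=[
    [0.105,0,0],
    [0.105,0,0],
    [0.105,0,0],
    [0.105,0,0],
    [0.105,0,0],
    [0.105,0,0],
    [0,0,0],
  ],
  grip=[0.4,0.4,0.4,0.4,0.4,0.4,0.4],
)

```text
t: 13.25
eef_pos: [0.4335, -0.0272, 0.1173]
tool_rot: [-0.018, -0.695, -0.017, 0.718]
contact_force: [-0.3, 0.3, -0.4]
gripper_width: 0.602
```

```bash
python3 -c "
from h import *
plan(T2w(-.052,-.085,.13),.1015-np.pi/2)
im=eyes.read_camera('side'); cv2.imwrite('pics/s7.png',im[:,:,::-1])
a=cv2.resize(im[200:265,220:330,::-1],None,fx=7,fy=7,interpolation=2)
b=eyes.read_camera('top'); b=cv2.resize(b[145:235,215:325,::-1],None,fx=7,fy=7,interpolation=2)[:, :]
b=cv2.resize(b,None,fx=.22,fy=.22)
a[-b.shape[0]:,-b.shape[1]:]=b; cv2.imwrite('pics/s7c.png',a)"
```

```text
t 13.25 tray-tcp mm [-53.4 -93.7 117.3] jaw -1.522 down [-0.033 -0.002 -0.999] F [-0.3  0.3 -0.4] grip 0.60
rows 1 turn/row [-0.052  0.033  0.001]
[-1.3, 0.09, -0.83]
```

View pics/s7c.png

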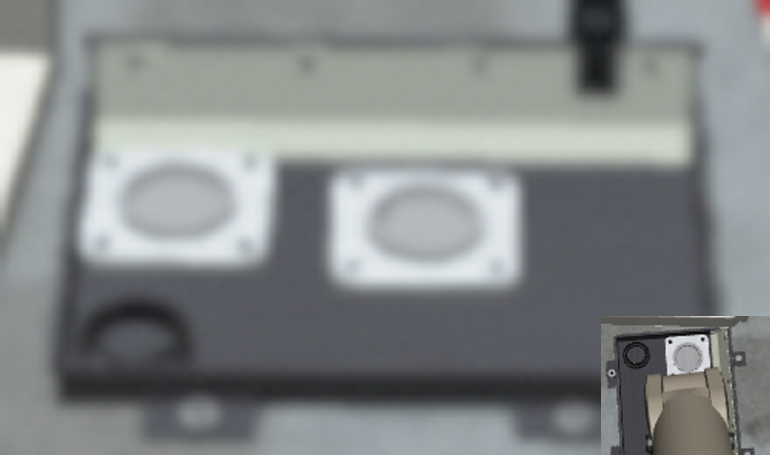

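```bash
cat >> h.py <<'E'
def covers(c,im,z=.011,box=None,show=True):
    x0,y0,x1,y1=box or {"side":(225,212,315,250),"top":(225,145,300,240)}[c]; s=8
    g=cv2.cvtColor(im,cv2.COLOR_RGB2GRAY)[y0:y1,x0:x1]; hs=cv2.cvtColor(im,cv2.COLOR_RGB2HSV)[y0:y1,x0:x1]
    g=cv2.resize(g,None,fx=s,fy=s,interpolation=2); m=(g>135).astype(np.uint8); m=cv2.morphologyEx(m,cv2.MORPH_OPEN,np.ones((25,25)))
    for q in cv2.findContours(m,cv2.RETR_EXTERNAL,cv2.CHAIN_APPROX_NONE)[0]:
        if cv2.contourArea(q)<4000: continue
        uv=(q.reshape(-1,2)+.5)/s-.5+[x0,y0]
        w=pix2w(c,uv,z); (cx,cy),(a,b),t=cv2.minAreaRect((w[:,:2]*1000).astype(np.float32))
        print(c,"tray",np.round(w2T([cx/1e3,cy/1e3,0])[:2]*1000,1),"size",round(a,1),round(b,1),"ang",round((np.radians(t)-YAW+.785)%1.571-.785,3),uv.min(0).round(1),uv.max(0).round(1))
E
python3 -c "
from h import *
covers('side',cv2.imread('pics/s7.png')[:,:,::-1]); covers('top',cv2.imread('pics/top0.png')[:,:,::-1]);covers('side',cv2.imread('pics/side0.png')[:,:,::-1])"
```

```text
side tray [-28.7   3.9] size 272.7 155.1 ang 0.017 [230.7 211.6] [314.4 240.9]
side tray [-36.9 154.8] size 17.7 166.4 ang 0.002 [224.6 211.6] [230.8 243.3]
top tray [-64.5 -21.7] size 80.8 84.6 ang -0.11 [252.4 196.9] [281.7 227.2]
top tray [-45.7  93.2] size 84.5 81.0 ang 0.001 [256.4 156.8] [285.4 186.4]
top tray [ 6.1 14.8] size 238.2 13.6 ang 0.001 [286.2 156.6] [297.2 239.4]
side tray [-29.1   3.9] size 272.6 155.7 ang 0.017 [230.7 211.6] [314.4 241.1]
side tray [-35.7 154.9] size 17.1 164.0 ang -0.0 [224.6 211.6] [230.8 242.8]
```

```bash
sed -i 's/g=cv2.cvtColor(im,cv2.COLOR_RGB2GRAY)\[y0:y1,x0:x1\]; hs=.*/g=(im.astype(float)[:,:,2]-3*np.clip(im[:,:,0].astype(float)-im[:,:,2],0,40)).clip(0,255).astype(np.uint8)[y0:y1,x0:x1]/' h.py
python3 -c "
from h import *
im=cv2.imread('pics/s7.png')[:,:,::-1]; print(im[219,240:250].tolist(), im[227,277:281].tolist(),im[221,262:265].tolist())
covers('side',im,box=(228,212,315,250)); 
p=np.array([(332,287),(520,285),(519,171),(334,171),(80,265),(270,265),(270,150),(90,150)])/7+[220,200]-.43
for q in(p[:4],p[4:]): w=pix2w('side',q,.011); print([w2T(a)[:2].round(4).tolist() for a in w],w2T(w.mean(0)))
"
```

```text
[[205, 214, 201], [206, 214, 202], [206, 215, 202], [207, 215, 203], [207, 214, 202], [206, 214, 201], [206, 214, 202], [207, 214, 202], [206, 215, 202], [207, 214, 202]] [[167, 172, 174], [161, 165, 168], [161, 164, 167], [161, 165, 168]] [[191, 198, 188], [191, 198, 188], [191, 198, 189]]
side tray [-28.7   4.1] size 273.0 155.1 ang 0.017 [230.6 211.6] [314.4 240.9]
[[-0.1047, 0.0232], [-0.102, -0.0603], [-0.0185, -0.0609], [-0.0199, 0.0246]] [-0.06128446 -0.01833237  0.011     ]
[[-0.0909, 0.1361], [-0.0896, 0.0513], [-0.0043, 0.0548], [-0.0057, 0.1383]] [-0.04763466  0.09512702  0.011     ]
```

```bash
python3 -c "
from h import *
plan(T2w(-.125,-.02,.10),.1015)"
```

```text
t 13.35 tray-tcp mm [-52.9 -92.8 117.4] jaw -1.515 down [-0.032 -0.002 -0.999] F [0.4 0.  0.2] grip 0.60
rows 15 turn/row [-0.108  0.002  0.002]
[0.1, -0.5, -0.47] [0.1, -0.45, -0.52] [0.1, -0.39, -0.56] [0.1, -0.33, -0.6] [0.1, -0.26, -0.63] [0.1, -0.19, -0.66] [0.1, -0.12, -0.67] [0.1, -0.05, -0.68] [0.11, 0.03, -0.68] [0.11, 0.1, -0.68] [0.11, 0.17, -0.66] [0.11, 0.24, -0.64] [0.11, 0.31, -0.61] [0.11, 0.37, -0.57] [0.11, 0.43, -0.53]
```

apply_moves(
  travel=[
    [0.1,-0.5,-0.47],
    [0.1,-0.45,-0.52],
    [0.1,-0.39,-0.56],
    [0.1,-0.33,-0.6],
    [0.1,-0.26,-0.63],
    [0.1,-0.19,-0.66],
    [0.1,-0.12,-0.67],
    [0.1,-0.05,-0.68],
  ],
  turn=[
    [-0.108,0.002,0.002],
    [-0.108,0.002,0.002],
    [-0.108,0.002,0.002],
    [-0.108,0.002,0.002],
    [-0.108,0.002,0.002],
    [-0.108,0.002,0.002],
    [-0.108,0.002,0.002],
    [-0.108,0.002,0.002],
  ],
  grip=[0.4,0.4,0.4,0.4,0.4,0.4,0.4,0.4],
)

```text
t: 14.02
eef_pos: [0.4707, 0.0136, 0.105]
tool_rot: [-0.335, -0.618, -0.334, 0.628]
contact_force: [0.2, -0.4, -0.2]
gripper_width: 0.598
```

apply_moves(
  travel=[
    [0.1,0.03,-0.68],
    [0.1,0.1,-0.68],
    [0.1,0.17,-0.66],
    [0.1,0.24,-0.64],
    [0.1,0.31,-0.61],
    [0.1,0.35,-0.5],
    [0,0,0],
  ],
  turn=[
    [-0.108,0.002,0.002],
    [-0.108,0.002,0.002],
    [-0.108,0.002,0.002],
    [-0.108,0.002,0.002],
    [-0.108,0.002,0.002],
    [-0.108,0.002,0.002],
    [0,0,0],
  ],
  grip=[0.4,0.4,0.4,0.4,0.4,0.4,0.4],
)

```text
t: 14.6
eef_pos: [0.4976, 0.0472, 0.0956]
tool_rot: [0.53, 0.469, 0.53, -0.466]
contact_force: [-0.0, 0.1, -0.3]
gripper_width: 0.6
```

```bash
python3 -c "
from h import *
plan(T2w(-.127,-.02,.030),.1015,4)"
```

```text
t 14.60 tray-tcp mm [-120.9  -22.3   95.6] jaw 0.125 down [ 0.003  0.004 -1.   ] F [-0.   0.1 -0.3] grip 0.60
rows 4 turn/row [ 0.006 -0.001 -0.001]
[1.64, 0.06, -0.15] [1.64, 0.06, -0.15] [1.64, 0.06, -0.15] [1.64, 0.06, -0.15]
```

apply_moves(
  travel=[
    [0.8,0.1,-0.5],
    [1.6,0.1,-0.2],
    [1.6,0,-0.1],
    [1.2,0,0],
    [0.8,0,0],
    [0.5,0,0],
    [0.2,0,0],
    [0,0,0],
  ],
  turn=[
    [0.012,-0.002,-0.002],
    [0.012,-0.002,-0.002],
    [0,0,0],
    [0,0,0],
    [0,0,0],
    [0,0,0],
    [0,0,0],
    [0,0,0],
  ],
  grip=[0.4,0.4,0.4,0.4,0.4,0.4,0.4,0.4],
)

```text
t: 15.27
eef_pos: [0.5006, 0.0522, 0.0246]
tool_rot: [0.522, 0.477, 0.522, -0.477]
contact_force: [-0.8, -0.1, 0.0]
gripper_width: 0.598
```

```bash
python3 -c "
from h import *
plan(T2w(-.127,-.02,.0215),.1015,1)"
```

```text
t 15.27 tray-tcp mm [-125.6  -18.9   24.6] jaw 0.091 down [-0.001 -0.    -1.   ] F [-0.8 -0.1  0. ] grip 0.60
rows 1 turn/row [-0.01   0.     0.001]
[0.31, -0.11, -0.14]
```

apply_moves(
  travel=[
    [0.2,0,0],
    [0.1,0,0.3],
    [0,0,0.5],
    [0,0,0.5],
    [0,0,0.4],
    [0,0,0.4],
    [0,0,0.3],
    [0,0,0],
  ],
  turn=[
    [-0.01,0,0],
    [0,0,0],
    [0,0,0],
    [0,0,0],
    [0,0,0],
    [0,0,0],
    [0,0,0],
    [0,0,0],
  ],
  grip=[0.4,0.4,0.4,0.4,0.4,0.4,0.4,0.4],
)

```text
t: 15.93
eef_pos: [0.505, 0.0253, 0.0236]
tool_rot: [0.525, 0.475, 0.524, -0.473]
contact_force: [0.7, 0.6, -0.2]
gripper_width: 0.6
```

```bash
python3 -c "
from h import *
plan(T2w(-.0975,-.02,.0215),.1015,1)"
```

```text
t 15.93 tray-tcp mm [-98.3 -17.3  23.6] jaw 0.101 down [ 0.004 -0.    -1.   ] F [ 0.7  0.6 -0.2] grip 0.60
rows 1 turn/row [-0.001  0.    -0.004]
[0.21, -0.27, 0.08]
```

apply_moves(
  travel=[
    [0,0,-0.4],
    [-0.5,0,-0.8],
    [-2,0,-0.5],
    [-3,0,0],
    [-2,0,1],
    [0,-0.49,0.5],
    [0,-0.5,0.5],
    [0,-0.5,0.5],
  ],
  turn=[
    [0,0,0],
    [0,0,0],
    [0,0,0],
    [0,0,0],
    [0.1,0,0],
    [0.105,0,0],
    [0.105,0,0],
    [0.105,0,0],
  ],
  grip=[0.4,0.4,0.4,0.4,0.4,0.4,0.4,0.4],
)

```text
t: 16.6
eef_pos: [0.4879, 0.0266, 0.1044]
tool_rot: [0.413, 0.576, 0.413, -0.571]
contact_force: [0.0, 0.7, -0.3]
gripper_width: 0.596
```

```bash
python3 -c "
from h import *
plan(T2w(-.046,-.085,.10),.1015-np.pi/2)"
```

```text
t 16.60 tray-tcp mm [-101.4  -34.1  104.4] jaw -0.323 down [ 0.005  0.004 -1.   ] F [ 0.   0.7 -0.3] grip 0.60
rows 11 turn/row [ 0.104 -0.001 -0.   ]
[0.04, -0.21, 0.65] [0.04, -0.15, 0.67] [0.04, -0.08, 0.68] [0.04, -0.0, 0.68] [0.04, 0.07, 0.68] [0.04, 0.14, 0.67] [0.04, 0.21, 0.65] [0.04, 0.27, 0.63] [0.04, 0.34, 0.6] [0.04, 0.4, 0.56] [0.04, 0.45, 0.51]
```

apply_moves(
  travel=[
    [0,-0.21,0.65],
    [0,-0.15,0.67],
    [0,-0.08,0.68],
    [0,0,0.68],
    [0,0.07,0.68],
    [0,0.14,0.67],
    [0,0.21,0.65],
    [0,0.27,0.63],
  ],
  turn=[
    [0.104,0,0],
    [0.104,0,0],
    [0.104,0,0],
    [0.104,0,0],
    [0.104,0,0],
    [0.104,0,0],
    [0.104,0,0],
    [0.104,0,0],
  ],
  grip=[0.4,0.4,0.4,0.4,0.4,0.4,0.4,0.4],
)

```text
t: 17.27
eef_pos: [0.4529, -0.0087, 0.1083]
tool_rot: [0.133, 0.698, 0.137, -0.69]
contact_force: [-0.8, 1.0, -0.1]
gripper_width: 0.604
```

apply_moves(
  travel=[
    [0,0.34,0.6],
    [0,0.35,0.4],
    [0,0.1,0.1],
    [0,0,0],
  ],
  turn=[
    [0.1,0,0],
    [0.06,0,0],
    [0,0,0],
    [0,0,0],
  ],
  grip=[0.4,0.4,0.4,0.4],
)

```text
t: 17.6
eef_pos: [0.4437, -0.0169, 0.1096]
tool_rot: [0.074, 0.707, 0.079, -0.699]
contact_force: [-0.3, 0.1, -0.5]
gripper_width: 0.603
```

```bash
python3 -c "
from h import *
plan(T2w(-.046,-.083,.03),.1015-np.pi/2,4)
im=eyes.read_camera('side'); cv2.imwrite('pics/s8.png',im[:,:,::-1])
for n in('cover','turned_cover'):
  for d in eyes.masks_of(n,'side')[:1]: q=rect('side',d['region'],.011);print(n,d['score'],q,w2T([q[0][0]/1e3,q[0][1]/1e3,0]))
cv2.imwrite('pics/s8c.png',cv2.resize(im[200:265,220:330,::-1],None,fx=7,fy=7,interpolation=2))"
```

```text
t 17.60 tray-tcp mm [-62.6 -82.5 109.6] jaw -1.353 down [ 0.011  0.009 -1.   ] F [-0.3  0.1 -0.5] grip 0.60
rows 4 turn/row [ 0.029 -0.003  0.002]
[1.99, 0.42, 0.09] [1.99, 0.42, 0.07] [1.99, 0.42, 0.05] [1.99, 0.42, 0.03] 
cover 0.65 ((508.642333984375, -25.751766204833984), (87.58584594726562, 88.28207397460938), 6.704875469207764) [-0.04719325 -0.01877239  0.        ]
turned_cover 0.92 ((621.3729248046875, -14.889717102050781), (83.1436767578125, 83.16083526611328), 6.7786946296691895) [-0.04657688  0.09447862  0.        ]
```

View pics/s8c.png

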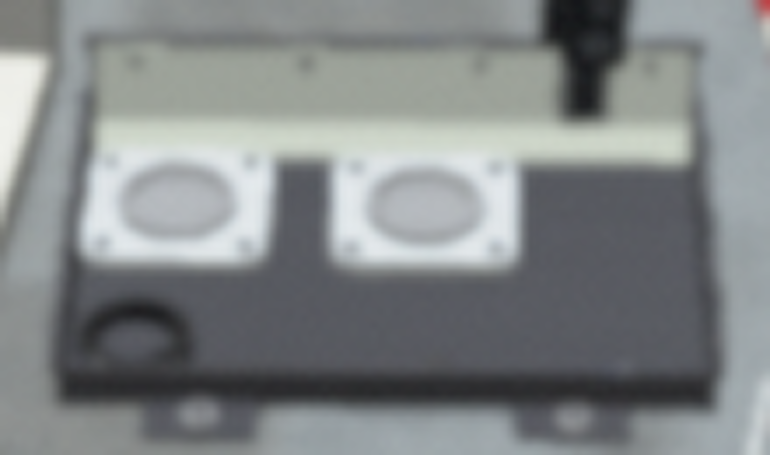

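apply_moves(
  travel=[
    [0.8,0.4,0.1],
    [1.8,0.4,0.1],
    [1.8,0.4,0.1],
    [1.6,0.3,0.1],
    [1.2,0,0],
    [0.5,0,0],
    [0.2,0,0],
    [0,0,0],
  ],
  turn=[
    [0.03,-0.004,0.003],
    [0.03,-0.004,0.003],
    [0.03,-0.004,0.003],
    [0.025,0,0],
    [0,0,0],
    [0,0,0],
    [0,0,0],
    [0,0,0],
  ],
  grip=[0.4,0.4,0.4,0.4,0.4,0.4,0.4,0.4],
)

```text
t: 18.42
eef_pos: [0.4477, -0.0293, 0.0286]
tool_rot: [0.039, 0.708, 0.038, -0.704]
contact_force: [-0.4, -0.6, 0.2]
gripper_width: 0.598
```

```bash
python3 -c "
from h import *
plan(T2w(-.046,-.083,.0215),.1015-np.pi/2,1)"
```

```text
t 18.42 tray-tcp mm [-49.8 -79.8  28.6] jaw -1.462 down [ 0.006  0.    -1.   ] F [-0.4 -0.6  0.2] grip 0.60
rows 1 turn/row [ 0.007 -0.006 -0.001]
[0.7, 0.38, 0.33]
```

apply_moves(
  travel=[
    [0.3,0.3,0.2],
    [0.3,0.1,0.1],
    [0.1,0,0],
    [0,0,0],
  ],
  turn=[
    [0.007,-0.006,0],
    [0,0,0],
    [0,0,0],
    [0,0,0],
  ],
  grip=[0.4,0.4,0.4,0.4],
)

```text
t: 18.75
eef_pos: [0.4465, -0.0337, 0.0227]
tool_rot: [0.036, 0.707, 0.036, -0.705]
contact_force: [-0.0, -0.5, -0.4]
gripper_width: 0.604
```

```bash
python3 -c "
from h import *
plan(T2w(-.046,-.048,.0215),.1015-np.pi/2,8)"
```

```text
t 18.75 tray-tcp mm [-45.6 -81.4  22.7] jaw -1.468 down [ 0.003 -0.    -1.   ] F [-0.  -0.5 -0.4] grip 0.60
rows 8 turn/row [ 0. -0. -0.]
[0.02, -0.0, -0.42] [0.02, -0.0, -0.42] [0.02, -0.0, -0.42] [0.02, -0.0, -0.42] [0.02, -0.0, -0.42] [0.02, -0.0, -0.42] [0.02, -0.0, -0.42] [0.02, -0.0, -0.42]
```

apply_moves(
  travel=[
    [0,0,-0.3],
    [0,0,-0.5],
    [0,0,-0.5],
    [0,0,-0.5],
    [0,0,-0.5],
    [0,0,-0.4],
    [0,0,-0.3],
    [0,0,-0.2],
  ],
  turn=[
    [0,0,0],
    [0,0,0],
    [0,0,0],
    [0,0,0],
    [0,0,0],
    [0,0,0],
    [0,0,0],
    [0,0,0],
  ],
  grip=[0.4,0.4,0.4,0.4,0.4,0.4,0.4,0.4],
)

```text
t: 19.42
eef_pos: [0.4815, -0.0301, 0.0235]
tool_rot: [0.036, 0.707, 0.036, -0.705]
contact_force: [-1.4, -0.5, -0.6]
gripper_width: 0.602
```

```bash
python3 -c "
from h import *
plan(T2w(-.046,-.044,.0215),.1015-np.pi/2,8)
im=eyes.read_camera('side'); cv2.imwrite('pics/s9.png',im[:,:,::-1])
g=im[225,225:300].astype(int).sum(1)//3; print(g.tolist())
g=im[231,225:300].astype(int).sum(1)//3; print(g.tolist())"
```

```text
t 19.42 tray-tcp mm [-45.7 -46.2  23.5] jaw -1.468 down [ 0.003 -0.    -1.   ] F [-1.4 -0.5 -0.6] grip 0.60
rows 8 turn/row [ 0. -0. -0.]
[0.02, -0.0, -0.03] [0.02, -0.0, -0.03] [0.02, -0.0, -0.03] [0.02, -0.0, -0.03] [0.02, -0.0, -0.03] [0.02, -0.0, -0.03] [0.02, -0.0, -0.03] [0.02, -0.0, -0.03] 
[153, 160, 161, 161, 147, 122, 115, 158, 209, 225, 226, 222, 214, 196, 176, 164, 163, 165, 169, 169, 170, 170, 169, 167, 164, 168, 183, 203, 221, 227, 228, 229, 228, 209, 181, 197, 222, 225, 224, 224, 221, 208, 188, 172, 165, 165, 167, 169, 170, 167, 168, 170, 176, 191, 207, 218, 222, 218, 216, 213, 181, 116, 55, 41, 42, 45, 42, 41, 49, 69, 85, 91, 92, 92, 91]
[158, 159, 156, 142, 119, 113, 155, 208, 227, 230, 229, 221, 199, 179, 172, 176, 178, 181, 183, 183, 183, 183, 181, 178, 175, 171, 174, 188, 211, 226, 230, 228, 215, 185, 186, 218, 229, 230, 226, 212, 187, 173, 174, 179, 182, 183, 184, 183, 184, 184, 183, 183, 180, 175, 174, 181, 204, 223, 227, 222, 196, 140, 85, 46, 31, 34, 51, 72, 85, 90, 90, 91, 91, 90, 91]
```

apply_moves(
  travel=[
    [0,0,-0.15],
    [0,0,-0.15],
    [0,0,-0.15],
  ],
  turn=[
    [0,0,0],
    [0,0,0],
    [0,0,0],
  ],
  grip=[0.4,0.4,0.4],
)

```text
t: 19.72
eef_pos: [0.4857, -0.0296, 0.0234]
tool_rot: [0.036, 0.707, 0.036, -0.706]
contact_force: [-1.0, -0.3, 0.9]
gripper_width: 0.602
```

```bash
python3 -c "
from h import *
state()
im=eyes.read_camera('side')
for r in(222,225,228,231,234):print(im[r,250:268].astype(int).sum(1)//3, im[r,225:236].astype(int).sum(1)//3)"
```

```text
t 19.72 tray-tcp mm [-45.7 -42.   23.4] jaw -1.468 down [ 0.002 -0.    -1.   ] F [-1.  -0.3  0.9] grip 0.60
[224 225 227 224 213 196 201 213 213 209 208 204 200 208 218 220 222 221] [140 153 158 160 152 130 106 121 167 196 197]
[169 183 203 220 227 228 229 232 232 229 228 225 223 221 214 199 181 169] [153 159 163 159 146 121 115 159 209 225 225]
[182 178 183 199 219 228 228 224 223 228 230 229 221 201 181 172 176 182] [155 159 158 150 132 109 123 174 216 226 224]
[172 173 188 212 226 230 229 225 223 227 230 230 224 204 180 173 177 181] [157 159 154 142 119 113 156 209 227 230 229]
[223 227 226 217 201 199 212 210 204 210 208 205 217 227 227 222 210 200] [160 159 154 137 111 111 159 200 202 188 202]
```

apply_moves(
  travel=[
    [0,0,-0.1],
    [0,0,-0.1],
  ],
  turn=[
    [0,0,0],
    [0,0,0],
  ],
  grip=[0.4,0.4],
)

```text
t: 19.93
eef_pos: [0.4865, -0.0296, 0.0232]
tool_rot: [-0.036, -0.706, -0.036, 0.707]
contact_force: [-4.7, 0.1, 3.5]
gripper_width: 0.602
```

apply_moves(
  travel=[
    [0,0,0.2],
    [0,0,0.5],
    [0,0,1.0],
    [-2,0,0.5],
    [-3,0,0],
    [-3,0,0],
    [-3,0,0],
    [-3,1,0],
  ],
  turn=[
    [0,0,0],
    [0,0,0],
    [0,0,0],
    [0,0,0],
    [0,0,0],
    [0,0,0],
    [0,0,0],
    [0,0,0],
  ],
  grip=[0.4,0.4,0.4,0.4,0.4,0.4,0.4,0.4],
)

```text
t: 20.6
eef_pos: [0.4576, -0.0404, 0.162]
tool_rot: [-0.037, -0.702, -0.038, 0.71]
contact_force: [0.7, 0.0, 0.5]
gripper_width: 0.598
```

apply_moves(
  travel=[
    [-1,3,0],
    [0,3.5,0],
    [0,3.5,0],
    [0,3.5,0],
    [0,3.5,0],
    [0,3.5,0],
    [0,3.5,0],
    [0,3,0],
  ],
  turn=[
    [0,0,0],
    [0,0,0],
    [0,0,0],
    [0,0,0],
    [0,0,0],
    [0,0,0],
    [0,0,0],
    [0,0,0],
  ],
  grip=[0.4,0.4,0.4,0.4,0.4,0.4,0.4,0.4],
)

```text
t: 21.27
eef_pos: [0.489, -0.3136, 0.1818]
tool_rot: [0.043, 0.709, 0.041, -0.702]
contact_force: [0.6, -0.2, 1.3]
gripper_width: 0.599
```

```bash
python3 -c "
from h import *
state()
im=eyes.read_camera('top'); a=cv2.resize(im[140:275,205:325,::-1],None,fx=4.4,fy=4.4,interpolation=2)
b=eyes.read_camera('side'); b=cv2.resize(b[140:340,190:350,::-1],None,fx=1.6,fy=2.97,interpolation=2)
b=cv2.resize(b,(256,594)); cv2.imwrite('pics/f.png',np.hstack([a,b]))"
```

```text
t 21.27 tray-tcp mm [237.2 -67.4 181.8] jaw -1.451 down [ 0.01  -0.002 -1.   ] F [ 0.6 -0.2  1.3] grip 0.60
```

View pics/f.png

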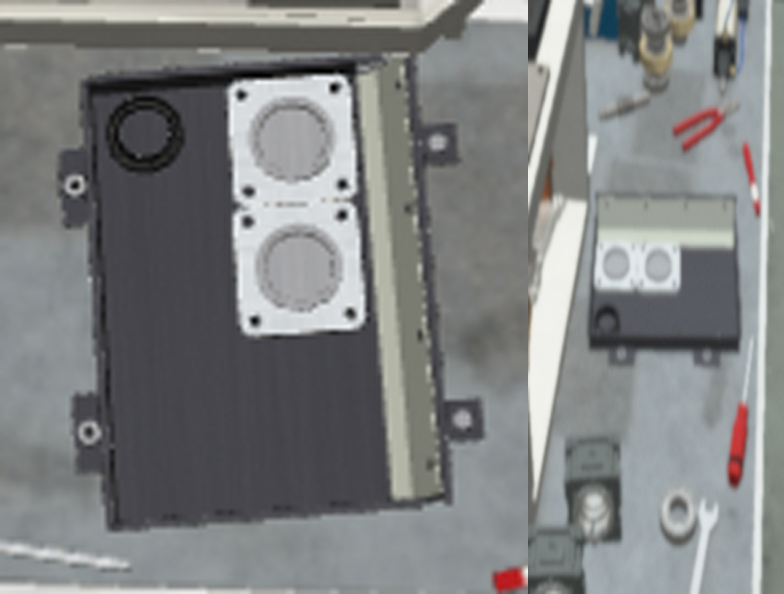

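```bash
python3 - <<'E'
from h import *
from scipy.optimize import minimize
ims=[eyes.read_camera('top').astype(float) for _ in range(3)]
im=np.mean(ims,0).mean(2); im0=cv2.imread('pics/top0.png').astype(float).mean(2)
from scipy.ndimage import map_coordinates as mc
def edges(img,cx,cy,sides,yaw=0):
    # find half-level crossing along normals (tray frame), fit lines
    out={}
    for s in sides:
        pts=[]
        for t in np.linspace(-.028,.028,25):
            d=np.arange(-.008,.008,.0004)
            X,Y={'L':(cx-.04-d,cy+t+0*d),'R':(cx+.04+d,cy+t+0*d),'N':(cx+t+0*d,cy-.042-d),'F':(cx+t+0*d,cy+.042+d)}[s]
            uv=w2pix('top',np.array([T2w(a,b,.011) for a,b in zip(X,Y)])); v=mc(img,[uv[:,1],uv[:,0]],order=1)
            h=(v[:8].mean()+v[-8:].mean())/2; i=np.argmax(v<h)
            dd=d[i-1]+(v[i-1]-h)/(v[i-1]-v[i]+1e-9)*.0004
            pts.append((t,dd))
        p=np.array(pts); k=np.polyfit(p[:,0],p[:,1],1); out[s]=(round(np.median(p[:,1])*1e3,2),round(k[0],3))
    return out
print("turned before",edges(im0,-.0457,.0932,"LRN")); print("turned now",edges(im,-.0457,.0932,"LR")); print("cover",edges(im,-.0457,.0092,"LRN"))
E
```

```text
turned before {'L': (np.float64(-0.4), np.float64(0.001)), 'R': (np.float64(-0.97), np.float64(-0.03)), 'N': (np.float64(-0.44), np.float64(0.004))}
turned now {'L': (np.float64(-0.4), np.float64(-0.001)), 'R': (np.float64(-0.97), np.float64(-0.032))}
cover {'L': (np.float64(1.93), np.float64(-0.004)), 'R': (np.float64(-2.75), np.float64(-0.006)), 'N': (np.float64(-1.24), np.float64(0.007))}
```

```bash
python3 -c "
from h import *
state(); print(bot.hand_in())"
```

```text
t 21.52 tray-tcp mm [233.9 -66.7 181.4] jaw -1.450 down [ 0.01 -0.   -1.  ] F [ 0.3 -0.2 -0.3] grip 0.60
the job is handed in; nothing more can be done
None
```

The cover is turned over, spigot up, and lies square and edge to edge against the turned cover. I handed the job in at 21.5 s with the arm clear of everything.

**What I did:** I pushed the cover up the slope with two spread fingertips until it leaned there by itself. Then I reached over the rim and pushed it back to the left, and it landed flat. One extra push moved it about 14 mm to the right to line it up. Then I slid it away from me until contact, at about 5 N. It was never pinched or lifted.

**Last checks (top camera, plus the final picture):**
- **Squareness:** the cover is within about 0.01 rad of the turned cover.
- **Gap:** none measurable; only a hairline seam shows.
- **Turned cover:** its left and right edges measured the same before and after.
- **Other things on the bench:** the oil seal, housings and bearing, and what shows of the marker and wheel, look undisturbed. I judged these by eye only.

**Not perfect:** the cover sits about 2 mm to the left of exact corner-to-corner alignment. I left it rather than risk dragging the turned cover.

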